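# Latch the budgies' seed box

### The job

The lid of the aluminium seed box is shut but not latched. Push the clamp strap over with a finger until it lies flat across the lid, then push the cam lever right down on top of the strap's end, and leave both there. Keep the lid shut and do not shift or pick up the dish, the ring toy, the perch or the trays.

Things in the scene. Friction and masses are not known exactly. Their poses are not given: they have to be found in the camera images.
- seed_box: Aluminium box with a flat lid, fixed to the table; 120 mm along its x, 150 mm along its y; top face of the shut lid 82 mm above the table. Origin: centre of its underside, on the table. Its z is up, its x points away from the robot at yaw 0, its y to the left. The strap hinge is on its left (+y) side and the cam lever on its right (-y) side; both swing in the plane x = 0 of the box, about axes parallel to the box's x.
- strap_hinge (a point): Point on the strap's hinge axis, in the box frame at (0, +80, 86) mm. Two ears 46 mm apart over their outsides flank it and rise to 94 mm above the table.
- strap_tip (a point): Centre of the round bead (8 mm thick, 44 mm long, parallel to the box's x) at the strap's free end, 132 mm from the hinge axis. The strap is a bare flat dark steel bar, 30 mm wide, 4 mm thick, centred on the line from hinge to tip.
- strap (a joint): Angle of the strap (rad): 0 = lying flat across the lid (along the box's -y, its upper face 88 mm above the table); pi/2 = standing upright; starts at 1.8 to 2.15, leaning outwards to the left beyond the box; stops at 0 and 2.3. A stiff-friction hinge, 0.09 N m (about 1 N at 100 mm), stays where it is left; no spring.
- lever_pivot (a point): Point on the cam lever's pivot axis, in the box frame at (0, -80, 96) mm. Two ears 38 mm apart over their outsides flank it and rise to 103 mm above the table.
- lever_tip (a point): Centre of the round end (11 mm thick, 24 mm long, parallel to the box's x) of the cam lever, 70 mm from the pivot axis. The lever is a black bar, 22 mm wide, 7 mm thick, centred on the line from pivot to tip.
- lever (a joint): Angle of the cam lever (rad): 0 = fully down, flat (along the box's +y, over the strap's end, its upper face about 100 mm above the table); pi/2 = upright; starts at 1.7 to 1.95, leaning outwards to the right; stops at 0 and 2.1. Friction pivot, 0.25 N m (about 4 to 5 N at 55 mm), stays where it is left; no spring.
- lid (a joint): Angle of the box lid about its hinge on the far (+x) rim (rad): 0 = shut, grows as it opens. It starts shut and is loose.
- dish_mid (a point): Centre, half-way up, of a loose white ceramic dish, 90 mm across and 30 mm high, standing left of the box. Bystander.
- toy_mid (a point): Centre, half-way up, of a loose blue hard silicone ring toy, 68 mm across and 22 mm high, lying right of the box near its front. Bystander.
- perch_mid (a point): Centre, half-way up, of a loose bamboo perch bar with square end blocks, 192 mm long and 26 mm high, lying behind the box (its length along its own y). Bystander.
- trays_mid (a point): Centre, about half-way up, of a loose stack of three green plastic feeding trays, 126 by 96 mm and 100 mm high in all, standing well right of the box. Bystander.
There are look-alikes about, which are no part of the job. Several things have the shape of the seed_box; the one meant has the colours described above.

How it is judged:
By the outcome, as a careful person would: the job done as asked, in the order asked, and still so for the second after the job is handed in, with the robot touching nothing.
It also fails if it takes over 51 s, if anything falls off the work surface, if the arm or the gripper's body presses on something with over 40 N, if the wrist force passes 120 N, or if a joint passes its speed limit or range.

### The arm

A 6-joint arm with a two-finger parallel gripper is mounted at the origin on the work surface. World frame = base frame: x ahead of the robot, y to its left, z up, the work surface at z = 0. Lengths are in m, angles in rad, forces in N, time in s.
With the tool pointing down it reaches from about 0.3 to 0.875 m from the base axis. Payload 6.4 kg.
Tool frame: the origin (TCP) lies between the finger pads; the fingertips stand bot.tip_reach ahead of it and the grasp point (between the pads) lies 11 mm behind it (bot.tip_reach is the distance from the TCP to the fingertips, in m); z points along the fingers, y is the line along which they close (so a half turn about z gives the same grasp; the last joint's range is limited). The gripper opens to 88 mm and grips with 3 to 60 N. Pads are 18 mm wide; open, the fingers measure 123 mm over their backs; the gripper's body (75 mm by 187 mm) begins 45 mm behind the grasp point.
Start: joints at [-1.514, 0.181, 1.607, -0, 1.354, -0.206], TCP at [0.149, -0.555, 0.247] pointing down, gripper open.
Joint ranges: [-2.99, 2.99], [-0.89, 2.07], [0.3, 2.58], [-1.14, 4.28], [0, 2.63], [-3.12, 3.12]. Speed limits (rad/s): [2.57, 2.57, 3.01, 3.14, 3.14, 3.14].

### API

Orientations are given as a unit quaternion [x, y, z, w].
In Python, from plant import bot gives the robot as it stands.
- The arm moves only by the tool send_rows, never from a script. Its argument "plan" is one flat list of numbers, 4 for each row, row after row: the shift along the tool's x, y, z each as a share of 0.2 m, from -1 to 1, then the turn about the tool's z as a share of pi rad, from -1 to 1. In form: [dx, dy, dz, roll, dx, dy, dz, roll, ...]. A call has 1 to 12 rows; each row shifts and turns the commanded pose from where the row before left it, along the tool's axes as they then stand; what a row does not reach is not made up. A row lasts 1/8 s, in which the tool goes at most 62.5 mm and 10.7 degrees, less where a joint would pass 70% of its speed; a pose out of reach is approached as far as the arm can. A call with a number of a shift or a turn outside -1 to 1 is refused whole. A call with a gripper value outside its range is refused whole. "grip" is the closure, from 0 (fully open) to 1 (shut), set as the call begins (left out, the last holds). The fingers move at their own pace and stop on an object; the grip force is fixed at half the most. Time passes only in rows, so rows that do not move let the fingers close. It gives the time, the measured TCP pose, the force, the opening and the grip force at its end, in the units of the state.
- bot.observe(): the state, without advancing time (a new reading comes with each control period).
- bot.grab_frame(name): name is "side" or "top"; returns the picture (480x640x3 uint8, red, green, blue); there is no depth.
- bot.get_calibration(name): a dict with "mtx" (3x3 intrinsics, pixels), "k1" (the pictures are not rectified: a ray, as slopes to the right and down, at radius r is drawn at 1 + k1 r^2 times it, then the intrinsics apply), "eye" and "rotation" of the camera in the world. Camera axes: x right, y up, looking along -z (the intrinsics and any distortion apply to the point x, -y, -z); pixel columns grow to the right and rows downward; lengths in m; the calibration is good to about 2 mm. A picture is of the moment at which its call begins. get_calibration takes no time and is no camera call.
- bot.job_done(): hands the job in; it is judged then, once.
The state is a dict: "time": time; "joint_pos": joint angles; "qd": joint speeds; "joint_torque": joint torques, N m; "position": TCP position; "tcp_rot": TCP orientation; "wrist_force": force on the tool from outside, world axes, zero at the start; "torque": the same for the moment, N m; "opening": finger opening in m; "finger_force": force on a finger pad.
Only numpy, scipy, OpenCV 4.12 (cv2) and the standard library are available. Lean on these libraries where they do the work, as an engineer would, in place of code of your own. Each camera call takes 0.05 s, during which the arm holds its last target. There are 200 camera calls.

## Working session

There is one attempt and no reset: what is moved stays moved. The work goes in short steps, Python scripts to look and compute and a tool call to move; the robot and the scene stay as the last step left them, time stands still between calls to the robot, and variables do not carry over. Pictures are saved under pics/ and viewed, at most 10 in all, crops included, and the job is handed in when it is done.

Besides the shell and the picture viewer there is one more tool, called after "Call:" by a JSON object that holds its "name" and its "arguments". send_rows: Moves the arm, as the interface text tells. Its arguments: {"type":"object","properties":{"plan":{"type":"array"},"grip":{"type":"number"}},"required":["plan"]}

```bash
mkdir -p pics; ls
python3 - <<'E'
from plant import bot
import cv2
for n in("top","side"):
    cv2.imwrite(f"pics/{n}0.png",bot.grab_frame(n)[:,:,::-1]); c=bot.get_calibration(n); print(n,c)
print(bot.observe(),bot.tip_reach)
E
```

```text
pics
top {'mtx': array([[587.67366183,   0.        , 329.2865489 ],
       [  0.        , 587.67366183, 238.21009923],
       [  0.        ,   0.        ,   1.        ]]), 'k1': -0.1503430981634, 'eye': array([ 0.34137989, -0.02771057,  1.21405146]), 'rotation': array([ 0.0810656 , -0.07480863, -0.67677581,  0.7278781 ])}
side {'mtx': array([[444.01877477,   0.        , 314.51239826],
       [  0.        , 444.01877477, 245.07080024],
       [  0.        ,   0.        ,   1.        ]]), 'k1': -0.1108699359213591, 'eye': array([ 0.32280766, -0.6558448 ,  0.5078497 ]), 'rotation': array([ 0.48787683, -0.09492605, -0.17311196,  0.85029259])}
{'time': 0.1, 'joint_pos': array([-1.51430422e+00,  1.81476418e-01,  1.60785162e+00,  1.12370308e-05,
        1.35378865e+00, -2.06318497e-01]), 'qd': array([ 0.00087431, -0.00189582, -0.00050439, -0.00043511,  0.00107486,
       -0.00052069]), 'joint_torque': array([ 1.26943924e-03, -4.34816945e+01, -3.42697084e+01,  7.04975892e-02,
        3.40360589e-02, -3.35590892e-05]), 'position': array([ 0.14936697, -0.55480362,  0.24592203]), 'tcp_rot': array([ 9.91378611e-01,  1.31026218e-01,  6.25023214e-05, -7.59471110e-04]), 'wrist_force': array([-0.10632205,  0.20061304, -0.21827686]), 'torque': array([ 0.0147062 ,  0.0519368 , -0.01385726]), 'finger_force': 0.0, 'opening': 0.08794599578979848} 0.008
```

View pics/top0.png

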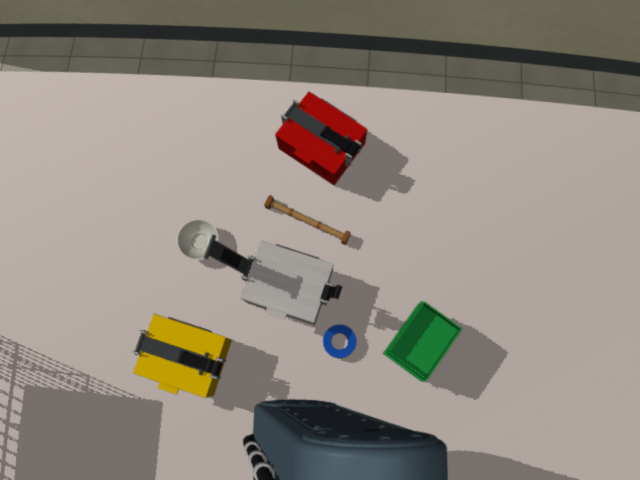

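View pics/side0.png

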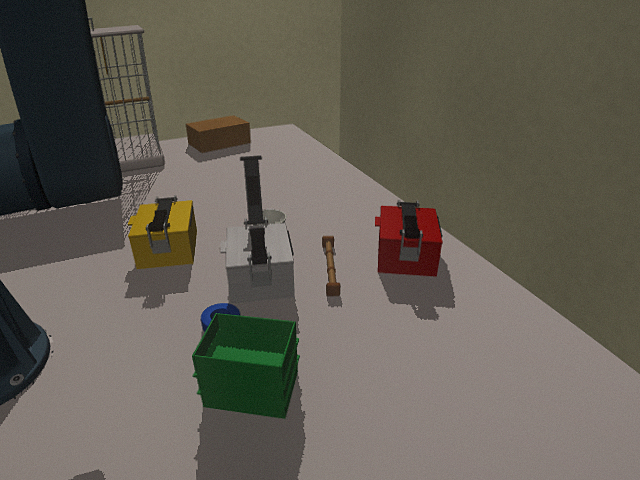

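The top view shows three candidates with the box shape: red (322,138), yellow (182,355) and bare aluminium (288,282). The aluminium one fits: its strap leans left to about (208,245) and its lever right to about (338,291). The side view shows the same box at (258,250). I'll check the choice in a close crop and measure the lid.

```bash
cat > h.py <<'E'
import numpy as np, cv2
from scipy.spatial.transform import Rotation as R
from plant import bot
def ray(n,uv):
    c=bot.get_calibration(n); K=c["mtx"]
    p=cv2.undistortPoints(np.array([[uv]],float),K,np.array([c["k1"],0,0,0.]))[0,0]
    # note: polynomial model identical to OpenCV's k1
    return c["eye"],R.from_quat(c["rotation"]).apply([p[0],-p[1],-1])
def onz(n,uv,z):
    e,d=ray(n,uv); return e+d*(z-e[2])/d[2]
def proj(n,P):
    c=bot.get_calibration(n); q=R.from_quat(c["rotation"]).inv().apply(np.atleast_2d(P)-c["eye"])
    s=np.c_[q[:,0],-q[:,1]]/-q[:,2:]; s=s*(1+c["k1"]*(s**2).sum(1))[:,None]
    return s*c["mtx"][0,0]+c["mtx"][:2,2]
def tri(a,b):
    (e,d),(f,g)=ray("top",a),ray("side",b)
    t=np.linalg.lstsq(np.c_[d,-g],f-e,rcond=None)[0]
    P,Q=e+t[0]*d,f+t[1]*g
    return (P+Q)/2,np.linalg.norm(P-Q)
E
python3 - <<'E'
from h import *
im=cv2.imread("pics/top0.png")
cv2.imwrite("pics/crop1.png",cv2.resize(im[200:350,170:370],None,fx=4,fy=4,interpolation=cv2.INTER_CUBIC))
s=cv2.imread("pics/side0.png")
cv2.imwrite("pics/crop2.png",cv2.resize(s[145:295,180:380],None,fx=4,fy=4,interpolation=cv2.INTER_CUBIC))
h=im.astype(int); m=((h.max(2)-h.min(2)<12)&(h.max(2)>110)).astype(np.uint8)
m[:, :240]=0;m[:, 340:]=0;m[:235]=0;m[325:]=0
m=cv2.morphologyEx(m,cv2.MORPH_OPEN,np.ones((3,3)))
c=max(cv2.findContours(m,0,1)[0],key=cv2.contourArea)
b=cv2.boxPoints(cv2.minAreaRect(c)); print(cv2.contourArea(c),b)
P=np.array([onz("top",u,.082) for u in b]);print(P, np.linalg.norm(P-np.roll(P,1,0),axis=1),P.mean(0))
E
```

```text
4043.5 [[237.99931 302.54028]
 [260.58453 238.2594 ]
 [333.6944  263.94666]
 [311.1092  328.22754]]
[[ 0.45480044  0.158846    0.082     ]
 [ 0.58508848  0.12729855  0.082     ]
 [ 0.54422727 -0.02062169  0.082     ]
 [ 0.41625924  0.01359889  0.082     ]] [0.15027357 0.13405303 0.15346021 0.13246458] [0.50009385 0.06978044 0.082     ]
```

View pics/crop1.png

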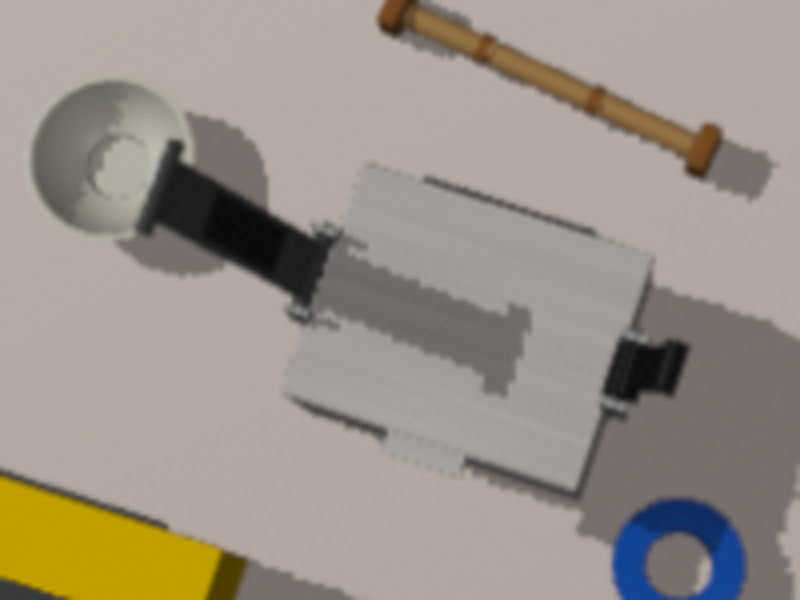

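View pics/crop2.png

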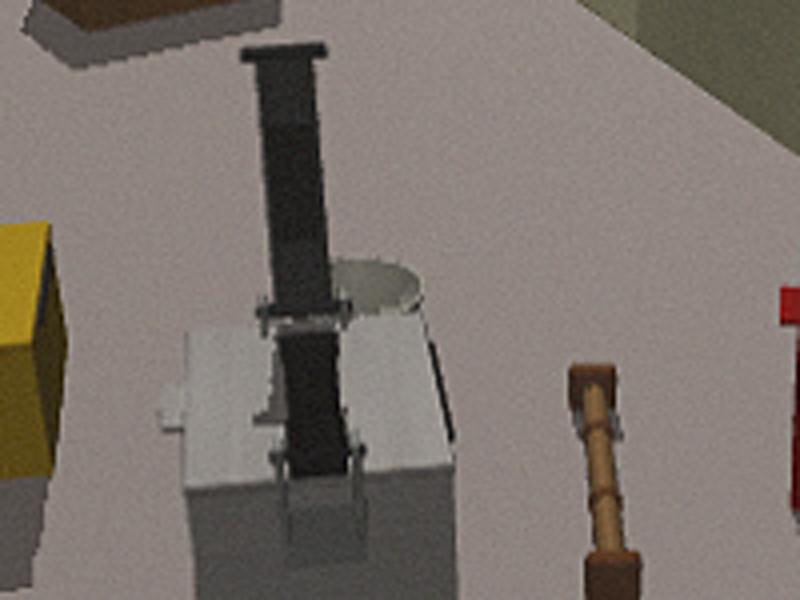

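The crops confirm the choice: a bare aluminium lid, dark strap standing out to the left, black lever to the right. In the enlarged top crop the lid corners are (368,165), (652,258), (580,490), (288,392) and the strap bead is at (162,187). In the side crop the bead is at (284,50).

Run:
```python
from h import *
T=lambda x,y:(170+(x+.5)/4-.5,200+(y+.5)/4-.5); S=lambda x,y:(180+(x+.5)/4-.5,145+(y+.5)/4-.5)
P=np.array([onz("top",T(*u),.082) for u in[(368,165),(652,258),(580,490),(288,392)]])
print(P,np.linalg.norm(P-np.roll(P,1,0),axis=1)); c=P.mean(0)
y=(P[0]+P[3]-P[1]-P[2])[:2]; x=(P[0]+P[1]-P[2]-P[3])[:2]
yw=np.arctan2(*( -y[0],y[1])); yx=np.arctan2(x[1],x[0]); print("c",c,"yaw",yw,yx)
w=(yw+yx)/2; Rz=R.from_euler("z",w); o=np.r_[c[:2],0]
print("yaw deg",np.degrees(w))
for nm,a,b in[("strap tip",T(162,187),S(284,50)),("lever tip",T(678,366),S(310,336))]:
    p,e=tri(a,b); q=Rz.inv().apply(p-o); print(nm,p,e,"box",q)
    piv=np.array([0,.080,.086]) if nm[0]=="s" else np.array([0,-.08,.096])
    d=q-piv; print(" len",np.hypot(d[1],d[2]),"ang",np.arctan2(d[2],-d[1] if nm[0]=="s" else d[1]))
for nm,l in[("ears L",(( 327,232),(300,312))),("ears R",((640,340),(614,405)))]:
    a=(onz("top",T(*l[0]),.094 if nm[-1]=="L" else .103)+onz("top",T(*l[1]),.094 if nm[-1]=="L" else .103))/2; print(nm,Rz.inv().apply(a-o))
print("tool yaw",np.degrees(R.from_quat(bot.observe()["tcp_rot"]).as_euler("xyz")),R.from_quat(bot.observe()["tcp_rot"]).as_matrix())
```

```text
[[ 0.57996363  0.12471798  0.082     ]
 [ 0.54372232 -0.01856112  0.082     ]
 [ 0.42840511  0.00778178  0.082     ]
 [ 0.46487771  0.15275751  0.082     ]] [0.11845246 0.14779152 0.11828781 0.14949319]
c [0.50424219 0.06667404 0.082     ] yaw -0.24710047274124428 -0.23178941401835249
yaw deg -13.71918468141141
strap tip [0.53694166 0.19790129 0.20728099] 0.00019760814738284684 box [0.00064424 0.13523842 0.20728099]
 len 0.1332680108942112 ang 1.998180022980597
lever tip [ 0.48007758 -0.03435097  0.16771317] 0.00035595344929969147 box [ 0.00048425 -0.1038737   0.16771317]
 len 0.07558261959311291 ang 1.8921616968139858
ears L [-0.00048942  0.07988896  0.094     ]
ears R [-0.00125542 -0.08011287  0.103     ]
tool yaw [-1.79914660e+02 -1.85035682e-02  1.50577857e+01] [[ 9.65664253e-01  2.59793274e-01 -7.50943248e-05]
 [ 2.59793084e-01 -9.65663107e-01  1.52222571e-03]
 [ 3.22948183e-04 -1.48946794e-03 -9.99998839e-01]]
```

Call:
{"name": "send_rows", "arguments": {"plan": [0,0,-0.05,-0.0567,0,0,-0.05,-0.0567,0,0,-0.05,-0.0567,0,0,-0.05,-0.0567,0,0,-0.05,-0.0567,0,0,-0.05,-0.0567], "grip": 1}}

```text
time: 0.85
position: [0.1494, -0.555, 0.3065]
tcp_rot: [0.785, 0.62, 0.0, -0.0]
wrist_force: [0.3, 0.1, -0.4]
opening: 0.0304
finger_force: 0.0
```

Call:
{"name": "send_rows", "arguments": {"plan": [0.18,0.04,0,0,0.18,0.04,0,0,0.18,0.04,0,0,0.18,0.04,0,0,0.18,0.04,0,0,0.18,0.04,0,0,0.18,0.04,0,0,0.18,0.04,0,0,0.18,0.04,0,0,0.18,0.04,0,0,0.18,0.04,0,0,0.18,0.04,0,0]}}

```text
time: 2.35
position: [0.3452, -0.1571, 0.3065]
tcp_rot: [0.786, 0.618, 0.0, -0.0]
wrist_force: [1.1, -0.8, 0.1]
opening: 0.0007
finger_force: 0.0
```

```bash
cat >> h.py <<'E'
w=np.radians(-13.72); Rb=R.from_euler("z",w); O=np.array([.5042,.0667,0])
def st():
    s=bot.observe(); r=R.from_quat(s["tcp_rot"]).as_matrix(); p=Rb.inv().apply(s["position"]-O)
    print("t",s["time"],"tcp box mm",(p*1e3).round(1),"xyaw",np.degrees(np.arctan2(r[1,0],r[0,0])).round(2),"(want 76.28) F",np.round(s["wrist_force"],1),"open",s["opening"],"q",np.round(s["joint_pos"],2))
    return p
E
python3 -c "
from h import *
st()"
```

```text
t 2.35 tcp box mm [-101.3 -255.1  306.5] xyaw 76.28 (want 76.28) F [ 1.1 -0.8  0.1] open 0.0007098221576936372 q [-0.74 -0.34  1.97  0.    1.51 -0.5 ]
```

Call:
{"name": "send_rows", "arguments": {"plan": [0.185,0.042,0,0,0.185,0.042,0,0,0.185,0.042,0,0,0.185,0.042,0,0,0.185,0.042,0,0,0.185,0.042,0,0,0.185,0.042,0,0,0.185,0.042,0,0,0.185,0.042,0,0,0.185,0.042,0,0,0.185,0.042,0,0,0.185,0.042,0,0]}}

```text
time: 3.85
position: [0.5484, 0.2503, 0.3061]
tcp_rot: [0.786, 0.618, -0.0, -0.0]
wrist_force: [-0.4, -0.2, 0.3]
opening: 0.0004
finger_force: 0.0
```

```bash
python3 -c "
from h import *
st()"
```

```text
t 3.85 tcp box mm [ -0.6 188.9 306.1] xyaw 76.3 (want 76.28) F [-0.4 -0.2  0.3] open 0.00044572175463774595 q [ 0.23  0.2   1.46 -0.    1.48  0.47]
```

Call:
{"name": "send_rows", "arguments": {"plan": [0,0,0.128,0,0,0,0.128,0,0,0,0.128,0,0,0,0.128,0,0,0,0.128,0]}}

```text
time: 4.47
position: [0.5478, 0.2491, 0.1774]
tcp_rot: [0.786, 0.618, -0.0, -0.0]
wrist_force: [-0.1, 0.0, -0.3]
opening: 0.0007
finger_force: 0.0
```

Call:
{"name": "send_rows", "arguments": {"plan": [-0.05,0,0,0,-0.05,0,0,0,-0.05,0,0,0,-0.05,0,0,0,-0.05,0,0,0,-0.05,0,0,0,-0.05,0,0,0,-0.05,0,0,0,-0.05,0,0,0,-0.05,0,0,0]}}

```text
time: 5.72
position: [0.5242, 0.1514, 0.1786]
tcp_rot: [0.786, 0.618, -0.0, -0.0]
wrist_force: [0.9, 0.7, -0.6]
opening: 0.0005
finger_force: 0.5
```

```bash
python3 -c "
from h import *
st()
a=bot.grab_frame('top')[200:350,170:370]; b=bot.grab_frame('side')[145:295,180:380]
cv2.imwrite('pics/m1.png',cv2.resize(np.hstack([a,b])[:,:,::-1],None,fx=2,fy=2))"
```

```text
t 5.725 tcp box mm [ -0.7  87.  178.6] xyaw 76.29 (want 76.28) F [ 0.9  0.7 -0.6] open 0.0005063157796109072 q [0.06 0.19 1.74 0.   1.21 0.3 ]
```

View pics/m1.png

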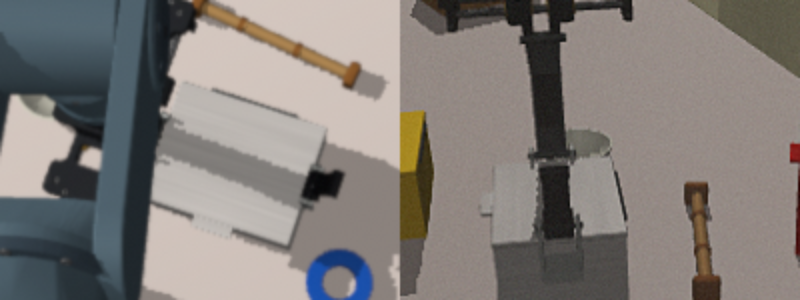

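The side half shows the strap about upright, with its bead at (542,37) against the fingers. The lid is shut and the dish hasn't moved. Next I push the strap over and down along its arc.

Call:
{"name": "send_rows", "arguments": {"plan": [-0.03,0,-0.008,0,-0.03,0,-0.008,0,-0.042,0,0.011,0,-0.042,0,0.011,0,-0.04,0,0.019,0,-0.04,0,0.019,0,-0.035,0,0.027,0,-0.035,0,0.027,0,-0.029,0,0.033,0,-0.029,0,0.033,0]}}

```text
time: 7.08
position: [0.5076, 0.0832, 0.1454]
tcp_rot: [0.786, 0.618, -0.0, -0.0]
wrist_force: [-0.2, 0.9, -0.1]
opening: 0.0001
finger_force: 0.3
```

```bash
python3 -c "
from h import *
st()"
```

```text
t 7.075 tcp box mm [ -0.6  16.9 145.4] xyaw 76.29 (want 76.28) F [-0.2  0.9 -0.1] open 0.0001057193035616695 q [-0.07  0.16  1.85 -0.    1.13  0.17]
```

Call:
{"name": "send_rows", "arguments": {"plan": [-0.022,0,0.038,0,-0.022,0,0.038,0,-0.014,0,0.042,0,-0.014,0,0.042,0,-0.005,0,0.042,0,-0.005,0,0.03,0,0,0,0.015,0,0,0,0,0]}}

```text
time: 8.07
position: [0.504, 0.0677, 0.0966]
tcp_rot: [0.786, 0.618, 0.0, 0.0]
wrist_force: [0.1, -0.1, 0.2]
opening: 0.0005
finger_force: 0.0
```

```bash
python3 -c "
from h import *
st()"
```

```text
t 8.075 tcp box mm [-0.4  0.9 96.6] xyaw 76.3 (want 76.28) F [ 0.1 -0.1  0.2] open 0.00045506254547474334 q [-0.1   0.23  1.89 -0.    1.02  0.14]
```

Call:
{"name": "send_rows", "arguments": {"plan": [0,0,0.005,0,0,0,0.005,0,0,0,0,0]}}

```text
time: 8.45
position: [0.5042, 0.0677, 0.0962]
tcp_rot: [0.786, 0.618, 0.0, 0.0]
wrist_force: [-7.0, -0.1, 16.1]
opening: 0.0003
finger_force: 7.8
```

Call:
{"name": "send_rows", "arguments": {"plan": [0,0,-0.1,0,0,0,-0.14,0,0,0,-0.14,0,0,0,-0.14,0,0,0,-0.14,0,0,0,-0.14,0]}}

```text
time: 9.2
position: [0.5038, 0.0678, 0.2554]
tcp_rot: [0.786, 0.618, 0.0, 0.0]
wrist_force: [0.9, -0.4, 0.3]
opening: 0.0004
finger_force: 0.0
```

Call:
{"name": "send_rows", "arguments": {"plan": [-0.1,0,0,0,-0.1,0,0,0,-0.1,0,0,0,-0.1,0,0,0,-0.1,0,0,0,-0.1,0,0,0,-0.1,0,0,0,-0.1,0,0,0,0,0,0,0]}}

```text
time: 10.32
position: [0.4659, -0.0885, 0.2545]
tcp_rot: [0.787, 0.617, 0.0, 0.0]
wrist_force: [-0.1, 0.5, 0.2]
opening: 0.0004
finger_force: 0.0
```

```bash
python3 -c "
from h import *
st()
b=bot.grab_frame('side')[145:345,180:380]
cv2.imwrite('pics/m2.png',cv2.resize(b[:,:,::-1],None,fx=3,fy=3))"
```

```text
t 10.325 tcp box mm [  -0.4 -159.9  254.5] xyaw 76.18 (want 76.28) F [-0.1  0.5  0.2] open 0.0003880335449270991 q [-0.44 -0.06  1.84 -0.    1.36 -0.2 ]
```

View pics/m2.png

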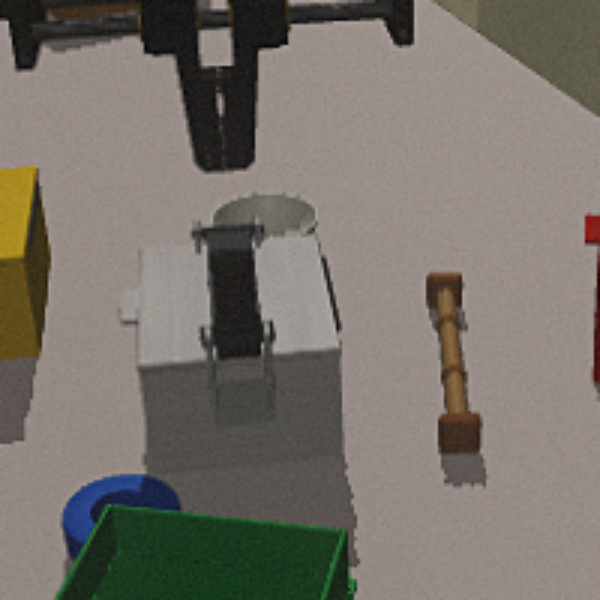

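The strap now lies flat: hinge end at (230,235), the lever hiding its free end. The lid is shut and the fingers are clear. Next I lower on the lever's outer side and push it to upright.

Call:
{"name": "send_rows", "arguments": {"plan": [0,0,0.103,0,0,0,0.103,0,0,0,0.103,0,0,0,0.103,0,0,0,0.103,0]}}

```text
time: 11.0
position: [0.4662, -0.0867, 0.1509]
tcp_rot: [0.786, 0.618, 0.0, 0.0]
wrist_force: [-0.3, -0.1, -0.6]
opening: 0.0004
finger_force: 0.0
```

Call:
{"name": "send_rows", "arguments": {"plan": [0.04,0,0,0,0.04,0,0,0,0.04,0,0,0,0.04,0,0,0,0.04,0,0,0,0.04,0,0,0,0.04,0,0,0,0.04,0,0,0]}}

```text
time: 12.0
position: [0.4818, -0.0259, 0.1522]
tcp_rot: [0.787, 0.618, 0.0, 0.001]
wrist_force: [-0.6, -4.2, 3.1]
opening: 0.0002
finger_force: 2.1
```

```bash
python3 -c "
from h import *
st()"
```

```text
t 12.0 tcp box mm [  0.2 -95.3 152.2] xyaw 76.28 (want 76.28) F [-0.6 -4.2  3.1] open 0.00019063202744459942 q [-0.3   0.08  1.92 -0.    1.13 -0.06]
```

Call:
{"name": "send_rows", "arguments": {"plan": [0.016,0,-0.004,0,0.016,0,-0.004,0,0.025,0,0.002,0,0.025,0,0.002,0,0.024,0,0.007,0,0.024,0,0.007,0,0.022,0,0.012,0,0.022,0,0.012,0,0.019,0,0.016,0,0.019,0,0.016,0,0.016,0,0.02,0,0.016,0,0.02,0]}}

```text
time: 13.5
position: [0.4929, 0.0221, 0.1301]
tcp_rot: [0.786, 0.618, 0.0, 0.0]
wrist_force: [-0.7, -3.1, 3.5]
opening: 0.0004
finger_force: 2.4
```

```bash
python3 -c "
from h import *
st()"
```

```text
t 13.5 tcp box mm [ -0.5 -46.  130.1] xyaw 76.3 (want 76.28) F [-0.7 -3.1  3.5] open 0.00035432003292253534 q [-0.2   0.14  1.91  0.    1.09  0.04]
```

Call:
{"name": "send_rows", "arguments": {"plan": [0.012,0,0.022,0,0.012,0,0.022,0,0.006,0,0.024,0,0.006,0,0.024,0,0,0,0.012,0,0,0,0.01,0,0,0,0.005,0,0,0,0.003,0,0,0,0,0]}}

```text
time: 14.62
position: [0.4948, 0.0293, 0.1077]
tcp_rot: [0.786, 0.618, 0.0, -0.0]
wrist_force: [-6.0, 1.8, 19.8]
opening: 0.0006
finger_force: 10.1
```

```bash
python3 -c "
from h import *
st()"
```

```text
t 14.625 tcp box mm [ -0.3 -38.6 107.7] xyaw 76.31 (want 76.28) F [-6.   1.8 19.8] open 0.0006100547673502856 q [-0.18  0.18  1.92  0.    1.04  0.06]
```

Call:
{"name": "send_rows", "arguments": {"plan": [0,0,-0.08,0,0,0,-0.14,0,0,0,-0.14,0,0,0,-0.14,0,0,0,-0.14,0,0,0,-0.14,0,-0.15,0,0,0,-0.15,0,0,0,-0.15,0,0,0,-0.15,0,0,0,-0.15,0,0,0,0,0,0,0]}}

```text
time: 16.12
position: [0.4581, -0.1178, 0.2615]
tcp_rot: [0.787, 0.617, -0.0, -0.001]
wrist_force: [0.5, 0.8, 0.2]
opening: 0.0004
finger_force: 0.0
```

```bash
python3 -c "
from h import *
st()
a=bot.grab_frame('top')[180:380,170:370]; b=bot.grab_frame('side')[145:345,180:380]
cv2.imwrite('pics/m3.png',cv2.resize(np.hstack([a,b])[:,:,::-1],None,fx=2,fy=2,interpolation=2))
B=lambda y,z:O+Rb.apply([0,y,z])
print(proj('side',[B(-.01,.096),B(-.08,.103),B(-.052,.086)])-[180,145])"
```

```text
t 16.125 tcp box mm [  -1.  -190.2  261.5] xyaw 76.13 (want 76.28) F [0.5 0.8 0.2] open 0.0004195118796962402 q [-0.5  -0.07  1.84  0.    1.37 -0.26]
[[ 77.36705095  93.89202116]
 [ 78.97412088 109.95252021]
 [ 78.85983043 109.94013187]]
```

View pics/m3.png

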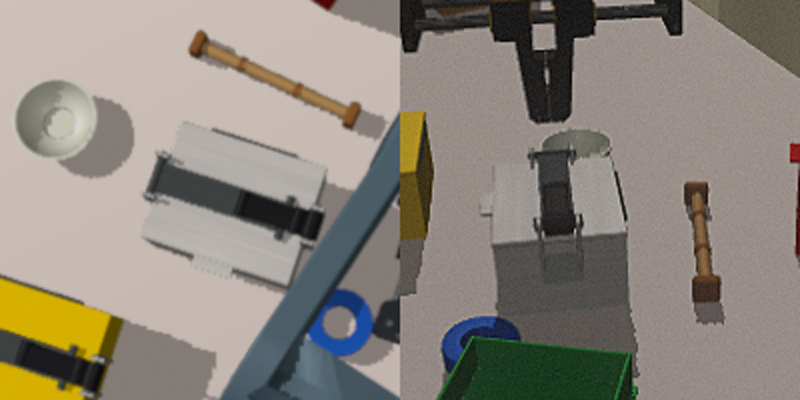

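The strap lies flat from (165,180) to the lever. The lever is flat over the strap's end: its round end shows at side crop (77,93) and the predicted position was (77,94). The latch looks the same as the yellow box's closed one, and the lid and bystanders are undisturbed.

```bash
python3 -c "
from plant import bot
print(bot.job_done())"
```

```text
the job is handed in; nothing more can be done
None
```

The aluminium box is latched: strap flat across the lid, cam lever fully down on its end, lid shut, and no bystander seen to have moved; I handed the job in with the robot clear at about 16 s.

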